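# Rock a stuck plug-in relay out of its socket on a test board

### The job

The plug-in relay on the test board is stuck tight in its socket, and the board only stands on the desk. Pinch the relay lightly, since its clear cover is thin, and work it loose by rocking it to and fro across the rail, about ten degrees each way (tipping it over would bend its blades); take it out without lifting, tipping or dragging the board and set it down in the open parts tray. Leave the meter, the mug and the screwdriver where they are.

Things in the scene. Friction and masses are not known exactly. Their poses are not given: they have to be found in the camera images.
- relay_centre (a point): Centre of the stuck plug-in relay's case: upright box 36 x 36 mm, 52 mm high, black foot (lowest 12 mm), clear cover over a copper coil, 90 g. 26 mm above its underside; z up out of its top, x and y square to its sides and, seated, along the board's. The cover cracks if squeezed with over 30 N a side: 15 to 20 N holds it, though fingers may creep up it while rocking.
- relay_foot (a point): Centre of the relay's underside, axes as relay_centre. Seated it rests on socket_mouth. Below it four brass blades 15 mm long, 5 mm wide in x, 2 mm thick in y, at x +-8, y +-9 mm, each squeezed by two spring contacts about 6 mm below the mouth until it has risen 12 mm. A straight pull takes over 50 N: the board would come up first. The relay can stand on its blades.
- socket_mouth (a point): Centre of the socket's top face under the relay, 42.5 mm above the desk, axes as the board's. The face is 20 mm in x, 38 in y; around it the socket is 2.5 mm lower: the relay can rock in x. 10 to 18 N sideways on its upper half makes one row of blades slide up while the other holds; leaning 6 to 10 degrees (never over 20) to and fro, 1 to 2 mm higher each time, walks it out.
- board: Loose test board: white steel plate 200 x 300 mm on rubber feet, about 2.8 kg in all; origin on the desk under its centre, z up, y along its rail. On the rail, within 45 mm in x: grey power supply (75 mm high, y -132 to -62 mm), breaker (85 mm high, y -59 to -42), relay socket (x 0, y +30), terminal blocks (57 mm high, y +77 to +134).
- tray: Open grey parts tray 170 mm (x) x 130 mm (y) x 28 mm high, wall and floor 3 mm thick, loose, 0.45 kg; origin at the centre of its underside, z up. It stands to the left or the right of the board.
- meter: Black hand-held multimeter lying on the desk, 155 (x) x 78 (y) x 46 mm; origin at the centre of its underside. A bystander, on the other side of the board from the tray.
- mug: White mug, 80 mm across, 92 mm high, beyond the board; origin at the centre of its underside. A bystander.
- screwdriver: Black-handled screwdriver 200 mm long lying beyond the board; origin under its middle, x along it. A bystander.
Things that resemble listed ones, but are neither listed nor needed, are in the scene too. What is shaped like the part that bears relay_centre but purple or turquoise is not meant. Of the things that look like the tray, take the one that is farthest from the robot's base at the start.

How it is judged:
By the outcome, as a careful person would: the job done as asked, in the order asked, and still so for the second after the job is handed in, with the robot touching nothing.
It also fails if it takes over 61 s, if anything falls off the work surface, if the arm or the gripper's body presses on something with over 40 N, if the wrist force passes 120 N, or if a joint passes its speed limit or range.

### The arm

A 7-joint arm with a two-finger parallel gripper is mounted at the origin on the work surface. World frame = base frame: x ahead of the robot, y to its left, z up, the work surface at z = 0. Lengths are in m, angles in rad, forces in N, time in s.
With the tool pointing down it reaches from about 0.4 to 0.875 m from the base axis. Payload 19.3 kg.
Tool frame: the origin (TCP) lies at the very end of the fingers, on their centre line; the grasp point (between the pads) lies 19 mm behind it; z points along the fingers, y is the direction in which the jaws open and shut (so a half turn about z gives the same grasp; the last joint's range is limited). The gripper opens to 85 mm and grips with 20 to 120 N. Pads are 22 mm wide; open, the fingers measure 114 mm over their backs; the gripper's body (76 mm by 85 mm) begins 54 mm behind the grasp point. The pads swing forward as they close: fully open they stand 13 mm farther back than shut.
Start: joints at [1.142, 0.521, -0.036, 1.599, 0.021, 1.021, -0.113], TCP at [0.219, -0.585, 0.231] pointing down, gripper open.
Joint ranges: [-2.91, 2.91], [-0.3, 2.13], [-1.5, 1.42], [0.17, 2.43], [-1.26, 4.41], [0.16, 1.93], [-2.52, 2.52]. Speed limits (rad/s): [1.89, 1.89, 2.39, 2.39, 3.01, 3.01, 3.01].

### API

Orientations are given as [roll, pitch, yaw] about the fixed x, y, z axes, in that order (R = Rz(yaw) Ry(pitch) Rx(roll)).
In Python, from workcell import bot, viewer gives the robot as it stands.
- The arm moves only by the shell command python3 -m creep 'ROWS' [FORCE]. ROWS is JSON, a list of rows, each an object of numbers: "rx", "ry", "rz": the turn, a rotation vector about the tool's x, y, z in degrees; "tx", "ty", "tz": the shift along the tool's x, y, z in mm; "hand": the closure, from -1 (fully open) to 1 (shut), so that 0 is half open. In form: [{"rx": .., "ry": .., "rz": .., "tx": .., "ty": .., "tz": .., "hand": ..}, ...]. A call has 1 to 8 rows; each row is the pose to reach, as a shift and turn from the pose commanded when the call began, along the tool's axes at that moment; what a row does not reach only later rows make up. A row lasts 1/10 s, in which the tool goes at most 50 mm and 8.59 degrees, less where a joint would pass 70% of its speed; a pose out of reach is approached as far as the arm can. A call with a gripper value outside its range is refused whole. The fingers move at their own pace and stop on an object; FORCE is the grip in N (left out, the last holds). Time passes only in rows, so rows that repeat a pose let the fingers close. It gives the time, the measured TCP pose, the force and the opening at its end, in the units of the state.
- bot.observe(): the state, without advancing time (a new reading comes with each control period).
- viewer.grab_frame(name): name is "scene" or "top" or "wrist"; returns a dict with "pixels" (480x640x3 uint8, blue, green, red), "vertical_fov" (degrees; the focal length in pixels is half the picture's height over the tangent of half this angle, whatever the lens; pixels are square), "cx", "cy" (the principal point, pixels), "rvec" (rotation vector, rad) and "tvec" (3), from world to camera coordinates, as OpenCV has them; the wrist camera has in their place "tool_from_camera" (4x4, takes a point from camera to tool coordinates, whose origin is the TCP and whose axes are the flange's). Camera axes: x right, y down, z forward; pixel columns grow to the right and rows downward; lengths in m; the calibration is good to about 2 mm. A picture is of the moment at which its call begins: read the wrist's pose just before it. There is no depth.
- bot.job_done(): hands the job in, once; it reports no verdict.
Trained networks look in a picture, given as the dict that the camera call returned (one of the last four; its "shot" number tells which), for a name from the list of things; names that differ only in an ending like _2 or _b are one class to them, and where a whole thing is asked for, a point or a joint stands for the part that bears it (a point fixed in the world has none). Each returns a list of dicts, best first, with "score" (0 to 1); they miss things now and then, are a little off and sometimes report something else, mostly with a low value. They report only what shows in the picture. A call takes as long as a camera call. They do not tell look-alikes from the thing itself.
- viewer.outline_of(target, picture): "mask" (480x640 bool, what is visible of it) and "bbox" ([left, top, right, bottom] in pixels, round what is visible of it).
The state is a dict: "clock": time; "qpos": joint angles; "qd": joint speeds; "joint_efforts": joint torques, N m; "position": TCP position; "tool_rot": TCP orientation; "force": force on the tool from outside, world axes, zero at the start; "moment": the same for the moment, N m; "grip_width": finger opening in m.
Only numpy, scipy, OpenCV 4.12 (cv2) and the standard library are available. Lean on these libraries where they do the work, as an engineer would, in place of code of your own. Each camera call takes 0.05 s, during which the arm holds its last target.

## Working session

There is one attempt and no reset: what is moved stays moved. The work goes in short steps, Python scripts to look and compute and a shell command to move; the robot and the scene stay as the last step left them, time stands still between calls to the robot, and variables do not carry over. Pictures are saved under pics/ and viewed, and the job is handed in when it is done.

```bash
ls; mkdir -p pics; python3 - <<'E'
from workcell import bot, viewer
import cv2, numpy as np
s=bot.observe()
for k,v in s.items(): print(k,np.round(v,3))
for n in ("scene","top","wrist"):
    p=viewer.grab_frame(n)
    cv2.imwrite(f"pics/{n}0.png",p["pixels"])
    print(n,{k:v for k,v in p.items() if k!="pixels"})
    np.savez(f"{n}0.npz",**p)
E
```

```text
pics
clock 0.0
qpos [ 1.142  0.522 -0.036  1.6    0.021  1.021 -0.113]
qd [ 0.    -0.001 -0.001 -0.001  0.001 -0.     0.001]
joint_efforts [ 1.0000e-03 -9.2710e+01  1.9810e+00 -3.6993e+01  1.8000e-02  8.0000e-03
 -0.0000e+00]
position [ 0.219 -0.585  0.231]
tool_rot [-3.14   0.     0.359]
force [-0.664 -0.392  0.198]
moment [ 0.001 -0.028 -0.035]
grip_width 0.085
scene {'vertical_fov': 55.894515005542864, 'cx': 313.1008875386752, 'cy': 238.4686181483748, 'rvec': array([ 2.01631591,  0.99703446, -0.53242169]), 'tvec': array([-0.28579283, -0.16136514,  1.59318304]), 'shot': 1}
top {'vertical_fov': 48.432041893648446, 'cx': 321.8275084082072, 'cy': 245.72168513749313, 'rvec': array([ 1.99518451, -2.23573715,  0.23693534]), 'tvec': array([0.04782289, 0.51136261, 1.04031076]), 'shot': 2}
wrist {'vertical_fov': 69.70233193339955, 'cx': 318.2392330174379, 'cy': 235.4534301873193, 'tool_from_camera': array([[-4.48331107e-04, -9.63746547e-01, -2.66819026e-01,
         6.75311184e-02],
       [ 9.99999820e-01, -5.38510904e-04,  2.64812444e-04,
         5.15391380e-04],
       [-3.98897033e-04, -2.66818859e-01,  9.63746615e-01,
        -1.41884032e-01],
       [ 0.00000000e+00,  0.00000000e+00,  0.00000000e+00,
         1.00000000e+00]]), 'shot': 3}
```

View pics/scene0.png

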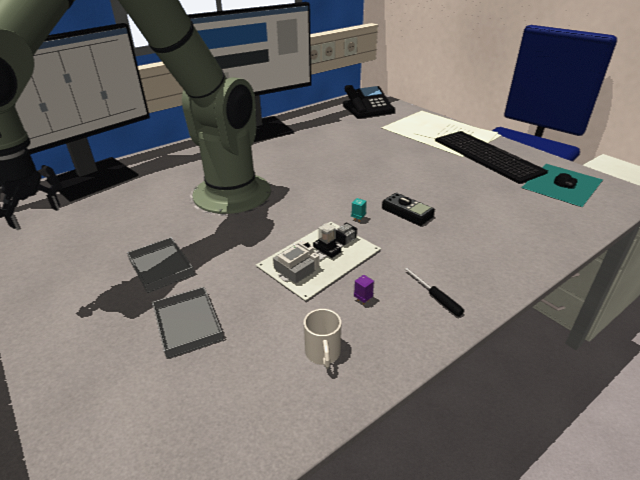

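View pics/top0.png

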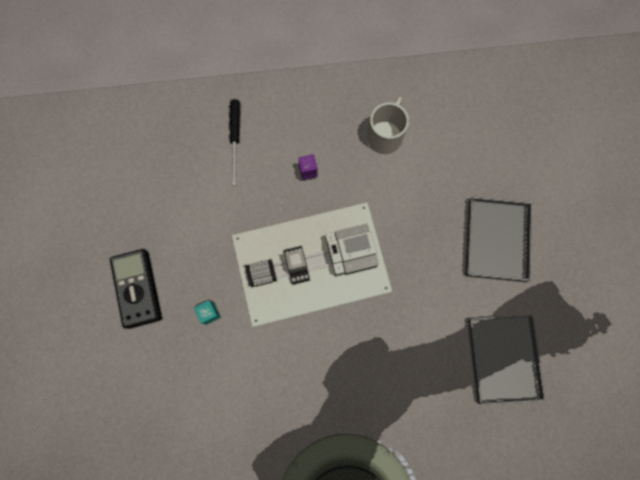

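View pics/wrist0.png

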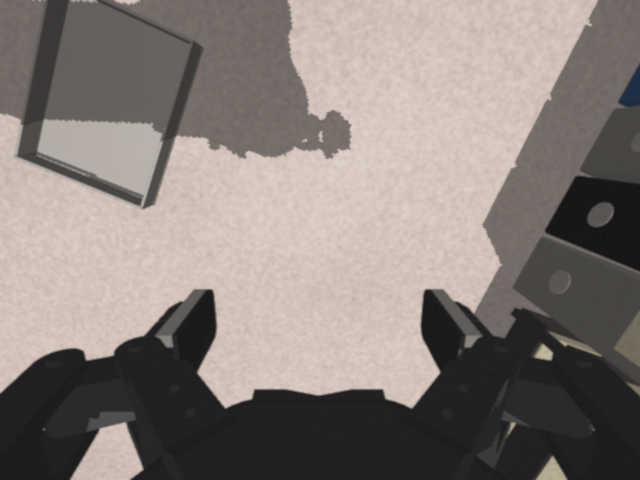

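```bash
cat > h.py <<'E'
import numpy as np, cv2
from scipy.spatial.transform import Rotation as R
def K(p):
    f=240/np.tan(np.radians(float(p["vertical_fov"]))/2)
    return np.array([[f,0,float(p["cx"])],[0,f,float(p["cy"])],[0,0,1]])
def cam(p,s=None):
    "returns Rwc, C (camera->world)"
    if "rvec" in p:
        r=R.from_rotvec(p["rvec"]).as_matrix(); return r.T, -r.T@np.array(p["tvec"])
    T=np.eye(4); T[:3,:3]=R.from_euler('xyz',s["tool_rot"]).as_matrix(); T[:3,3]=s["position"]
    M=T@p["tool_from_camera"]; return M[:3,:3],M[:3,3]
def back(p,uv,z,s=None):
    A,C=cam(p,s); uv=np.atleast_2d(uv).astype(float)
    d=(A@np.linalg.inv(K(p))@np.c_[uv,np.ones(len(uv))].T).T
    return C+d*((z-C[2])/d[:,2])[:,None]
def proj(p,X,s=None):
    A,C=cam(p,s); q=(np.atleast_2d(X)-C)@A@K(p).T; return q[:,:2]/q[:,2:]
E
python3 - <<'E'
from workcell import bot, viewer
from h import *
for n in ("top","scene"):
    p=viewer.grab_frame(n); img=p["pixels"].copy()
    for t in ("relay_centre","board","tray","meter","mug","screwdriver"):
        for r in viewer.outline_of(t,p):
            m=r["mask"].astype(np.uint8); c,_=cv2.findContours(m,0,1)
            if not c: continue
            c=max(c,key=cv2.contourArea); cv2.drawContours(img,[c],-1,(0,0,255),1)
            rc=cv2.minAreaRect(c)
            print(n,t,round(r["score"],2),np.round(r["bbox"]),m.sum())
            if n=="top":
                z={"board":.01,"tray":.028,"relay_centre":.094,"meter":.046,"mug":.092}.get(t,.01)
                b=back(p,cv2.boxPoints(rc),z); print("  c",np.round(b.mean(0),4),"edges",[ (np.round(np.linalg.norm(b[i]-b[i-1]),3),np.round(np.degrees(np.arctan2(*(b[i]-b[i-1])[1::-1])),1)) for i in (1,2)])
    cv2.imwrite(f"pics/{n}_m.png",img)
    np.savez(n+"1.npz",**p)
E
```

```text
top relay_centre 0.89 [286. 248. 304. 271.] 402
  c [0.481  0.0455 0.094 ] edges [(np.float64(0.036), np.float64(-82.1)), (np.float64(0.044), np.float64(-172.4))]
top relay_centre 0.88 [298. 153. 316. 182.] 416
  c [0.6731 0.0009 0.094 ] edges [(np.float64(0.037), np.float64(-83.2)), (np.float64(0.052), np.float64(-174.5))]
top relay_centre 0.58 [191. 302. 222. 322.] 412
  c [0.401 0.225 0.094] edges [(np.float64(0.04), np.float64(-69.4)), (np.float64(0.041), np.float64(-158.1))]
top board 0.87 [229. 202. 390. 322.] 12784
  c [0.4894 0.017  0.01  ] edges [(np.float64(0.311), np.float64(-81.8)), (np.float64(0.204), np.float64(-173.8))]
top tray 0.98 [468. 316. 548. 404.] 5854
  c [ 0.2471 -0.3519  0.028 ] edges [(np.float64(0.142), np.float64(-89.9)), (np.float64(0.177), np.float64(175.6))]
top tray 0.73 [285. 254. 309. 270.] 394
  c [0.4935 0.0472 0.028 ] edges [(np.float64(0.039), np.float64(-82.1)), (np.float64(0.046), np.float64(-172.4))]
top tray 0.71 [462. 197. 532. 280.] 5271
  c [ 0.4937 -0.3816  0.028 ] edges [(np.float64(0.182), np.float64(-11.0)), (np.float64(0.141), np.flo
[... 369 characters left out ...]
] 586
  c [0.7814 0.1542 0.01  ] edges [(np.float64(0.025), np.float64(-96.4)), (np.float64(0.202), np.float64(175.3))]
top screwdriver 0.41 [364. 100. 406. 155.] 1705
  c [ 0.7829 -0.1899  0.01  ] edges [(np.float64(0.144), np.float64(-24.7)), (np.float64(0.086), np.float64(-116.5))]
scene relay_centre 0.86 [355. 274. 377. 300.] 451
scene relay_centre 0.86 [350. 199. 369. 218.] 256
scene relay_centre 0.69 [318. 220. 337. 246.] 362
scene board 0.71 [256. 227. 381. 299.] 4469
scene tray 0.95 [154. 284. 227. 359.] 3428
scene tray 0.63 [128. 241. 197. 294.] 2356
scene meter 0.63 [386. 192. 435. 227.] 1043
scene mug 0.71 [303. 307. 342. 367.] 1829
scene screwdriver 0.69 [406. 268. 462. 318.] 467
```

```bash
python3 -m creep '[{"tx":235,"ty":-250,"rz":6},{"tx":235,"ty":-250,"rz":6},{"tx":235,"ty":-250,"rz":6},{"tx":235,"ty":-250,"rz":6},{"tx":470,"ty":-499,"rz":12.4},{"tx":470,"ty":-499,"rz":12.4},{"tx":470,"ty":-499,"rz":12.4},{"tx":470,"ty":-499,"rz":12.4}]' 20; python3 -c "
from workcell import bot
import numpy as np
s=bot.observe();print(s['position'],s['tool_rot'])"
```

```text
[ 0.21945371 -0.58518636  0.23128768] [-3.14157497e+00  1.53690397e-05  3.58752173e-01]schema error: expected keys rx, ry, rz, tx, ty, tz, hand
```

View pics/top_m.png

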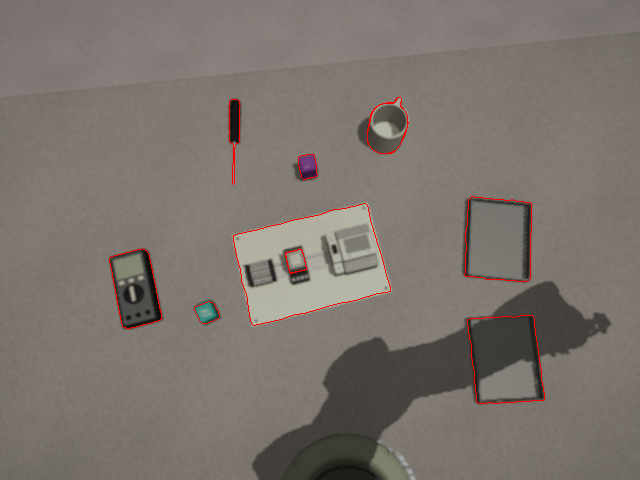

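```bash
python3 -m creep '[{"rx":0,"ry":0,"rz":6,"tx":235,"ty":-250,"tz":0,"hand":-1},{"rx":0,"ry":0,"rz":6,"tx":235,"ty":-250,"tz":0,"hand":-1},{"rx":0,"ry":0,"rz":6,"tx":235,"ty":-250,"tz":0,"hand":-1},{"rx":0,"ry":0,"rz":6,"tx":235,"ty":-250,"tz":0,"hand":-1},{"rx":0,"ry":0,"rz":12.4,"tx":470,"ty":-499,"tz":0,"hand":-1},{"rx":0,"ry":0,"rz":12.4,"tx":470,"ty":-499,"tz":0,"hand":-1},{"rx":0,"ry":0,"rz":12.4,"tx":470,"ty":-499,"tz":0,"hand":-1},{"rx":0,"ry":0,"rz":12.4,"tx":470,"ty":-499,"tz":0,"hand":-1}]' 20; python3 -c "
from workcell import bot
import numpy as np
s=bot.observe();print(s['position'],s['tool_rot'])"
```

```text
clock: 1.65
position: [0.3744, -0.2144, 0.2316]
tool_rot: [3.141, -0.001, 0.142]
force: [1.6, -0.6, -0.3]
grip_width: 0.0856
[ 0.37438311 -0.21436884  0.23163361] [ 3.14098637e+00 -6.84029695e-04  1.42252839e-01]
```

```bash
python3 -m creep '[{"rx":0,"ry":0,"rz":0,"tx":146,"ty":-245,"tz":0,"hand":-1},{"rx":0,"ry":0,"rz":0,"tx":146,"ty":-245,"tz":0,"hand":-1},{"rx":0,"ry":0,"rz":0,"tx":146,"ty":-245,"tz":0,"hand":-1},{"rx":0,"ry":0,"rz":0,"tx":146,"ty":-245,"tz":0,"hand":-1},{"rx":0,"ry":0,"rz":0,"tx":146,"ty":-245,"tz":0,"hand":-1},{"rx":0,"ry":0,"rz":0,"tx":146,"ty":-245,"tz":0,"hand":-1},{"rx":0,"ry":0,"rz":0,"tx":146,"ty":-245,"tz":0,"hand":-1}]' 20; python3 - <<'E'
from workcell import bot, viewer
from h import *
s=bot.observe(); p=viewer.grab_frame("wrist"); np.savez("w1.npz",**p,**s)
cv2.imwrite("pics/w1.png",p["pixels"]); print(s["position"],s["tool_rot"],s["force"])
img=p["pixels"].copy()
for t in ("relay_centre","board"):
    for r in viewer.outline_of(t,p):
        print(t,r["score"],r["bbox"])
        c,_=cv2.findContours(r["mask"].astype(np.uint8),0,1); cv2.drawContours(img,c,-1,(0,0,255),1)
        np.save("m_"+t+".npy",r["mask"]) if r["score"]>.5 else 0
cv2.imwrite("pics/w1m.png",img)
E
```

```text
clock: 2.35
position: [0.4848, 0.0518, 0.2313]
tool_rot: [-3.14, -0.001, 0.148]
force: [0.2, -0.8, 0.4]
grip_width: 0.0851
[0.48479399 0.05182057 0.23132364] [-3.13978647e+00 -1.06198317e-03  1.48121127e-01] [ 0.15781249 -0.83069031  0.38800243]
relay_centre 0.88 [96.9, 237.0, 163.3, 289.5]
relay_centre 0.85 [306.6, 196.0, 345.1, 250.9]
relay_centre 0.68 [389.9, 0.0, 441.6, 20.6]
board 0.91 [207.2, 108.6, 508.9, 294.3]
```

View pics/w1.png

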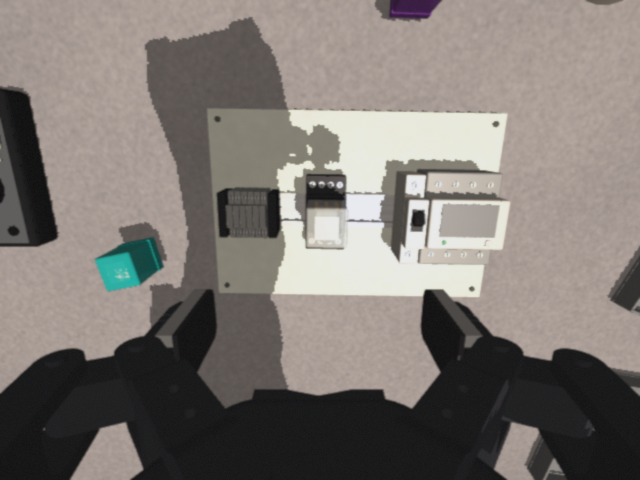

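View pics/w1m.png

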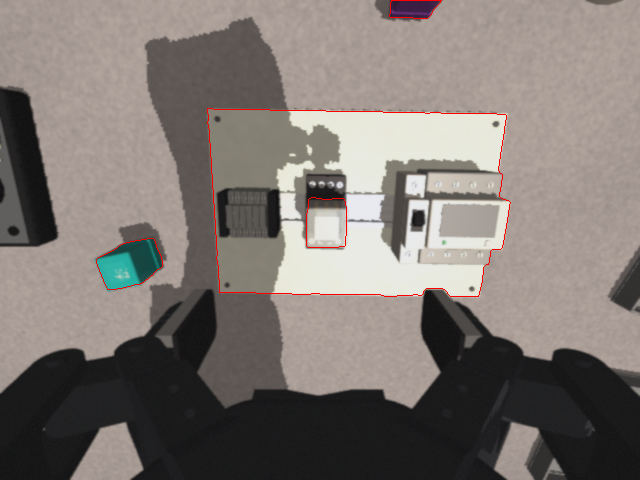

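```bash
cat > fit.py <<'E'
from h import *
from scipy.optimize import minimize
def boxpts(x,y,yaw,sx,sy,z0,z1):
    c,s=np.cos(yaw),np.sin(yaw)
    return np.array([[x+c*a*sx/2-s*b*sy/2,y+s*a*sx/2+c*b*sy/2,z] for z in(z0,z1) for a,b in((-1,-1),(-1,1),(1,1),(1,-1))])
def hullmask(uv,F=4):
    m=np.zeros((480*F,640*F),np.uint8); h=cv2.convexHull(np.float32((uv+.5)*F-.5)); cv2.fillConvexPoly(m,np.int32(np.round(h)),1); return m
def fit(obs,x0,dims,z0,z1):
    F=4
    ms=[(p,s,cv2.resize(m.astype(np.float32),None,fx=F,fy=F,interpolation=cv2.INTER_LINEAR)>.5) for p,s,m in obs]
    def cost(v):
        t=0
        for p,s,m in ms:
            h=hullmask(proj(p,boxpts(v[0],v[1],v[2],*dims,z0,z1),s),F)>0
            t+=1-(h&m).sum()/(h|m).sum()
        return t
    sim=np.array([x0]+[np.add(x0,d) for d in ([.006,0,0],[0,.006,0],[0,0,.08])])
    r=minimize(cost,x0,method="Nelder-Mead",options=dict(initial_simplex=sim,xatol=1e-4,fatol=1e-5)); return r.x,r.fun
E
python3 - <<'E'
from workcell import bot, viewer
from fit import *
z=np.load("w1.npz"); s={"position":z["position"],"tool_rot":z["tool_rot"]}; p={k:z[k] for k in("pixels","vertical_fov","cx","cy","tool_from_camera")}
q=dict(np.load("w1.npz"))
top=viewer.grab_frame("top")
w=viewer.grab_frame("wrist"); s=bot.observe()
def near(fr,t,uv):
    L=[r for r in viewer.outline_of(t,fr)]; 
    return min(L,key=lambda r:np.hypot(*(np.mean(np.reshape(r["bbox"],(2,2)),0)-uv)))["mask"]
mw=near(w,"relay_centre",(326,222)); mt=near(top,"relay_centre",(295,260))
for nm,o in (("w",[(w,s,mw)]),("t",[(top,None,mt)])):
    print(nm,fit(o,[.484,.047,.143],(.036,.036),.0425,.0945))
bw=near(w,"board",(357,200)); c,_=cv2.findContours(bw.astype(np.uint8),0,1); print(mt.sum())
# board corners by hand (plate top) at several z, wrist
uv=np.array([[207.5,108.5],[507.5,113.5],[481,296.5],[219.5,294]])
for zz in (.008,.015):
    b=back(w,uv,zz,s); e=[b[(i+1)%4]-b[i] for i in range(4)]
    print(zz,b.mean(0),[ (round(np.linalg.norm(a),4),round(np.degrees(np.arctan2(a[1],a[0])),1)) for a in e])
v,_=fit([(w,s,mw)],[.484,.047,.143],(.036,.036),.0425,.0945)
img=cv2.resize(w["pixels"][150:300,250:450],None,fx=4,fy=4,interpolation=cv2.INTER_CUBIC)
uv=((proj(w,boxpts(*v,.036,.036,.0425,.0945),s)-[250,150]+.5)*4-.5).astype(int)
for i in range(4):
    cv2.line(img,uv[i],uv[(i+1)%4],(0,255,0),1);cv2.line(img,uv[i+4],uv[(i+1)%4+4],(0,0,255),1)
cv2.imwrite("pics/w2.png",img)
# tray
T=[.494,-.382,0.0]
L=viewer.outline_of("tray",top)
m=min(L,key=lambda r:np.hypot(*(np.mean(np.reshape(r["bbox"],(2,2)),0)-(497,240))))["mask"]
print("tray",fit([(top,None,m)],T,(.170,.130),0,.028))
E
```

```text
w (array([0.48313975, 0.04447053, 0.14194727]), np.float64(0.07540228593894804))
t (array([0.484, 0.047, 0.143]), np.float64(1.0))
396
0.008 [0.48419213 0.0065549  0.008     ] [(np.float64(0.3001), np.float64(-82.9)), (np.float64(0.2001), np.float64(-172.3)), (np.float64(0.3022), np.float64(97.4)), (np.float64(0.2015), np.float64(7.1))]
0.015 [0.4854628  0.00748206 0.015     ] [(np.float64(0.2944), np.float64(-82.9)), (np.float64(0.1962), np.float64(-172.3)), (np.float64(0.2964), np.float64(97.4)), (np.float64(0.1977), np.float64(7.1))]
tray (array([ 0.49459898, -0.38609007, -0.20346775]), np.float64(0.03662734984087923))
```

View pics/w2.png

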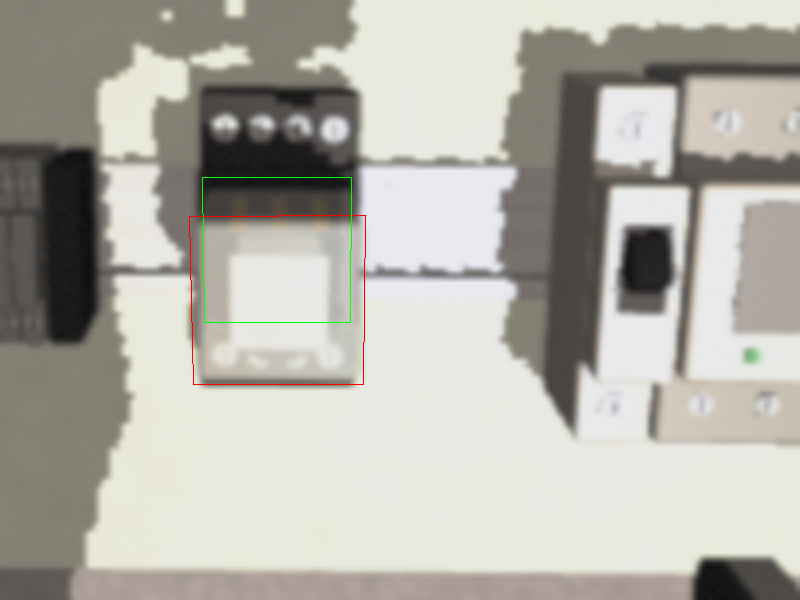

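```bash
python3 - <<'E'
from workcell import bot, viewer
from fit import *
s=bot.observe(); w=viewer.grab_frame("wrist")
print(s["position"],s["tool_rot"],s["qd"].round(4) if hasattr(s["qd"],"round") else s["qd"])
L=viewer.outline_of("relay_centre",w)
for r in L: print(r["score"],r["bbox"])
m=min(L,key=lambda r:np.hypot(*(np.mean(np.reshape(r["bbox"],(2,2)),0)-(322,222))))["mask"]
v,c=fit([(w,s,m)],[.484,.040,.13],(.036,.036),.0425,.0945); print(v,c)
img=cv2.resize(w["pixels"][150:300,250:450],None,fx=4,fy=4,interpolation=cv2.INTER_CUBIC)
cs,_=cv2.findContours(m.astype(np.uint8),0,1)
for k in cs: cv2.polylines(img,[((k-[250,150])*4).astype(np.int32)],True,(255,0,0),1)
uv=((proj(w,boxpts(*v,.036,.036,.0425,.0945),s)-[250,150]+.5)*4-.5).astype(int)
for i in range(4):
    cv2.line(img,uv[i],uv[(i+1)%4],(0,255,0),1);cv2.line(img,uv[i+4],uv[(i+1)%4+4],(0,0,255),1)
cv2.imwrite("pics/w3.png",img); cv2.imwrite("pics/w3f.png",w["pixels"])
L=viewer.outline_of("board",w); print(L[0]["bbox"])
c,_=cv2.findContours(L[0]["mask"].astype(np.uint8),0,1); c=max(c,key=cv2.contourArea)
print(cv2.approxPolyDP(c,4,True)[:,0].tolist())
print(back(w,cv2.approxPolyDP(c,4,True)[:,0],.008,s).round(4).tolist())
E
```

```text
[0.48362845 0.0463531  0.23144078] [ 3.14142919e+00 -2.45097476e-04  1.41262266e-01] [-0.0049  0.0012 -0.0027 -0.0016 -0.0005  0.0013 -0.0025]
0.77 [90.4, 236.6, 158.5, 294.4]
0.59 [301.9, 192.6, 340.7, 247.5]
0.59 [383.2, 0.0, 430.4, 18.0]
[0.48312124 0.04399633 0.09709109] 0.0722522218472269
[197.5, 109.3, 506.4, 293.0]
[[201, 108], [216, 291], [422, 293], [431, 287], [448, 293], [475, 292], [485, 246], [497, 243], [503, 203], [493, 193], [499, 111]]
[[0.5649, 0.1753, 0.008], [0.3685, 0.1482, 0.008], [0.3992, -0.0871, 0.008], [0.408, -0.0957, 0.008], [0.4034, -0.1168, 0.008], [0.409, -0.1473, 0.008], [0.4646, -0.1439, 0.008], [0.4698, -0.1561, 0.008], [0.5142, -0.15, 0.008], [0.5231, -0.1365, 0.008], [0.6039, -0.1198, 0.008]]
```

View pics/w3.png

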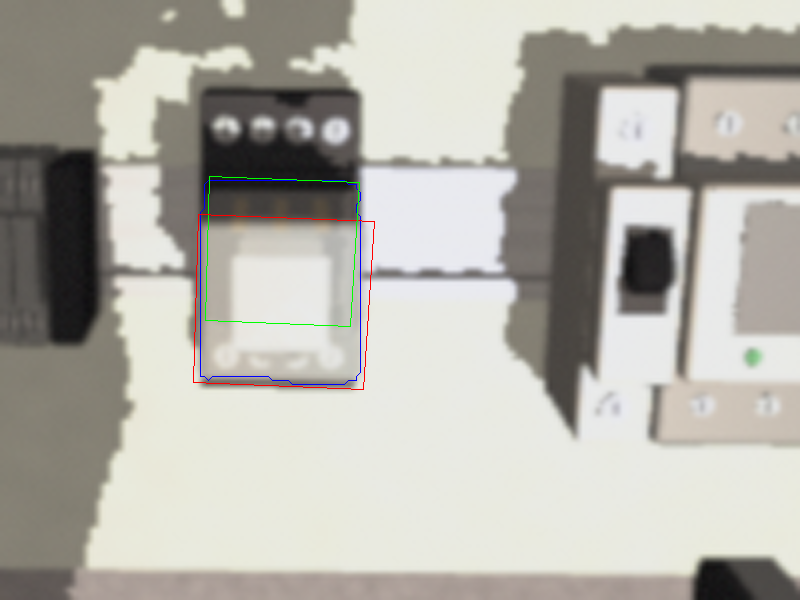

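```bash
python3 -m creep '[{"rx":0,"ry":0,"rz":0,"tx":-1,"ty":2.3,"tz":40,"hand":-1},{"rx":0,"ry":0,"rz":0,"tx":-1,"ty":2.3,"tz":80,"hand":-1},{"rx":0,"ry":0,"rz":0,"tx":-1,"ty":2.3,"tz":110,"hand":-0.5},{"rx":0,"ry":0,"rz":0,"tx":-1,"ty":2.3,"tz":130,"hand":-0.3},{"rx":0,"ry":0,"rz":0,"tx":-1,"ty":2.3,"tz":130,"hand":-0.3},{"rx":0,"ry":0,"rz":0,"tx":-1,"ty":2.3,"tz":130,"hand":-0.3},{"rx":0,"ry":0,"rz":0,"tx":-1,"ty":2.3,"tz":130,"hand":-0.3}]' 20; python3 - <<'E'
from workcell import bot, viewer
from h import *
s=bot.observe(); w=viewer.grab_frame("wrist"); print(s["position"],s["tool_rot"],s["force"])
cv2.imwrite("pics/w4.png",w["pixels"])
p=viewer.grab_frame("scene"); cv2.imwrite("pics/s4.png",cv2.resize(p["pixels"][180:330,220:420],None,fx=4,fy=4))
E
```

```text
clock: 3.65
position: [0.4837, 0.0447, 0.1025]
tool_rot: [3.142, -0.002, 0.142]
force: [1.1, -0.8, -0.1]
grip_width: 0.0556
[0.48368533 0.04468594 0.10250139] [ 3.14159170e+00 -1.70549023e-03  1.42235759e-01] [ 1.11903833 -0.75150635 -0.12147275]
```

View pics/w4.png

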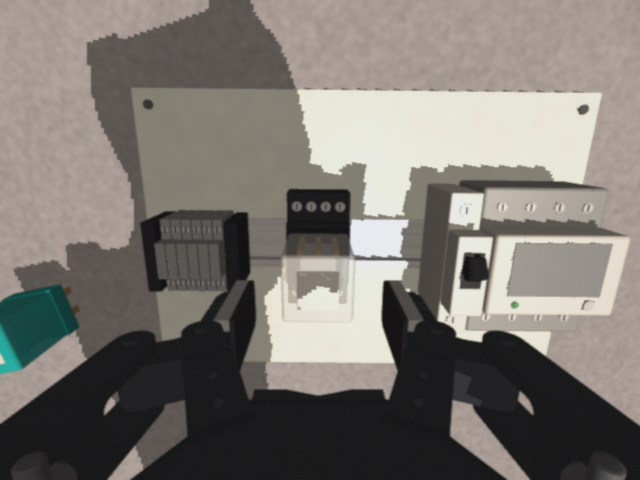

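View pics/s4.png

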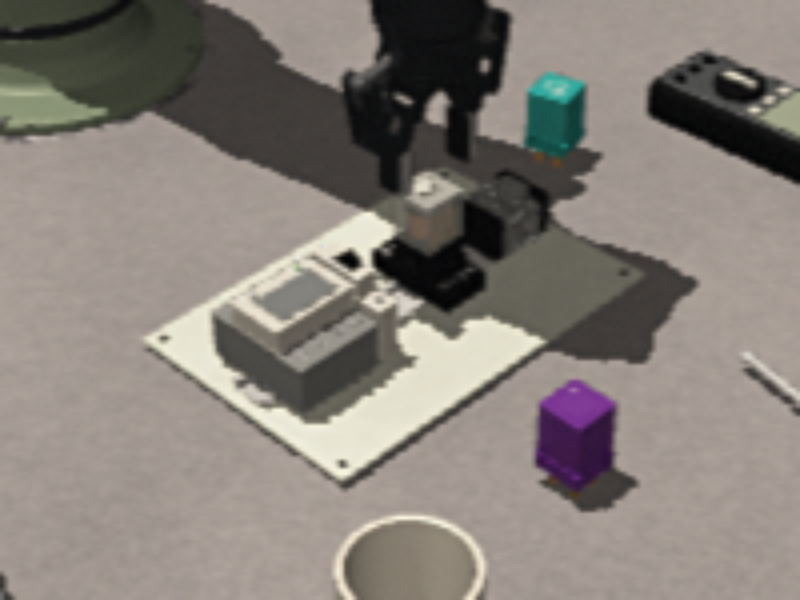

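```bash
python3 -m creep '[{"rx":0,"ry":0,"rz":0,"tx":0.5,"ty":0,"tz":20,"hand":-0.3},{"rx":0,"ry":0,"rz":0,"tx":0.5,"ty":0,"tz":38,"hand":-0.3},{"rx":0,"ry":0,"rz":0,"tx":0.5,"ty":0,"tz":44,"hand":-0.3},{"rx":0,"ry":0,"rz":0,"tx":0.5,"ty":0,"tz":44,"hand":-0.1},{"rx":0,"ry":0,"rz":0,"tx":0.5,"ty":0,"tz":44,"hand":0},{"rx":0,"ry":0,"rz":0,"tx":0.5,"ty":0,"tz":44,"hand":0.1},{"rx":0,"ry":0,"rz":0,"tx":0.5,"ty":0,"tz":44,"hand":0.3},{"rx":0,"ry":0,"rz":0,"tx":0.5,"ty":0,"tz":44,"hand":0.4}]' 20; python3 - <<'E'
from workcell import bot, viewer
from h import *
s=bot.observe(); w=viewer.grab_frame("wrist"); print(s["position"],s["tool_rot"],s["force"],s["moment"],s["grip_width"])
cv2.imwrite("pics/w5.png",w["pixels"])
p=viewer.grab_frame("scene"); cv2.imwrite("pics/s5.png",cv2.resize(p["pixels"][180:330,220:420],None,fx=4,fy=4))
E
```

```text
clock: 4.55
position: [0.484, 0.0448, 0.0581]
tool_rot: [-3.141, -0.001, 0.142]
force: [-1.0, 0.2, 7.2]
grip_width: 0.036
[0.48398545 0.04483595 0.05814787] [-3.14147844e+00 -1.34786036e-03  1.42204525e-01] [-0.96003758  0.23685599  7.17870612] [ 0.11970767  0.28225153 -0.07794875] 0.03603125069530247
```

View pics/w5.png

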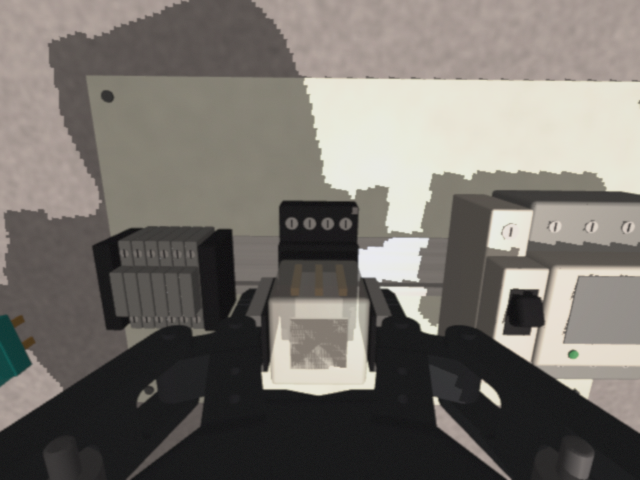

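View pics/s5.png

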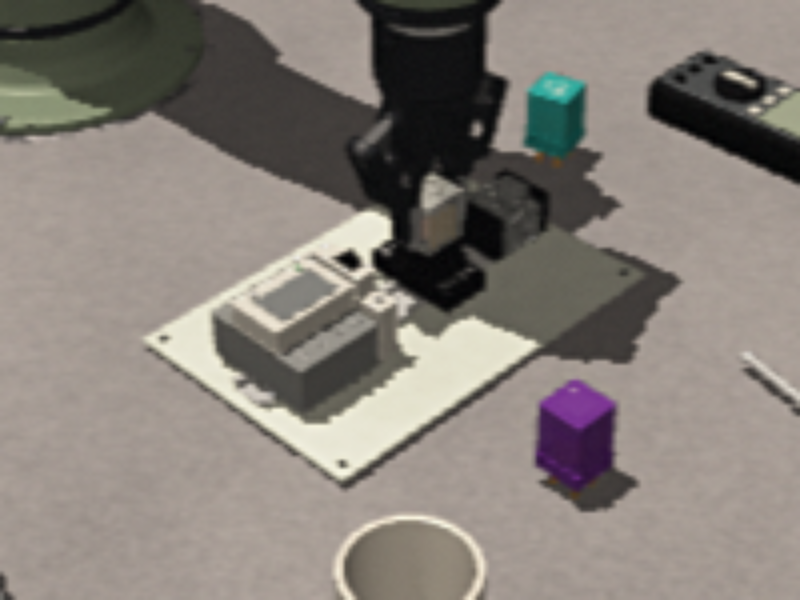

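```bash
cat > st.py <<'E'
from workcell import bot, viewer
from h import *
import sys
s=bot.observe()
M=R.from_euler('xyz',s["tool_rot"])
a=0.142
B=R.from_euler('xyz',[np.pi,0,a])
rel=(B.inv()*M).as_rotvec(degrees=True)
d=np.array(s["position"])-[0.4840,0.0448,0.0581]
c,sn=np.cos(a),np.sin(a)
print("tilt",rel.round(1),"d_board mm",(1e3*np.array([c*d[0]+sn*d[1],-sn*d[0]+c*d[1],d[2]])).round(1),"F_board",np.round([c*s["force"][0]+sn*s["force"][1],-sn*s["force"][0]+c*s["force"][1],s["force"][2]],1),"M",np.round(s["moment"],2),"w",round(s["grip_width"]*1e3,1),"t",s["clock"])
if len(sys.argv)>1:
    w=viewer.grab_frame("wrist"); p=viewer.grab_frame("scene")
    a=w["pixels"][140:440,120:520]; b=cv2.resize(p["pixels"][190:280,255:375],(400,300))
    cv2.imwrite(f"pics/{sys.argv[1]}.png",np.hstack([a,b]))
E
python3 -m creep '[{"rx":0,"ry":-2,"rz":0,"tx":0.8,"ty":0,"tz":-0.2,"hand":0.4},{"rx":0,"ry":-4,"rz":0,"tx":1.6,"ty":0,"tz":-0.5,"hand":0.4},{"rx":0,"ry":-6,"rz":0,"tx":2.4,"ty":0,"tz":-0.8,"hand":0.4},{"rx":0,"ry":-8,"rz":0,"tx":3.1,"ty":0,"tz":-1,"hand":0.4},{"rx":0,"ry":-8,"rz":0,"tx":3.1,"ty":0,"tz":-1,"hand":0.4}]' 20; python3 st.py a1
```

```text
clock: 5.15
position: [0.486, 0.0452, 0.0586]
tool_rot: [-3.141, 0.142, 0.142]
force: [-6.8, 1.1, 8.6]
grip_width: 0.0361
tilt [ 0.  -8.2 -0. ] d_board mm [2.1 0.1 0.5] F_board [-6.5  2.1  8.6] M [ 0.24  1.56 -0.12] w 36.1 t 5.15
```

View pics/a1.png

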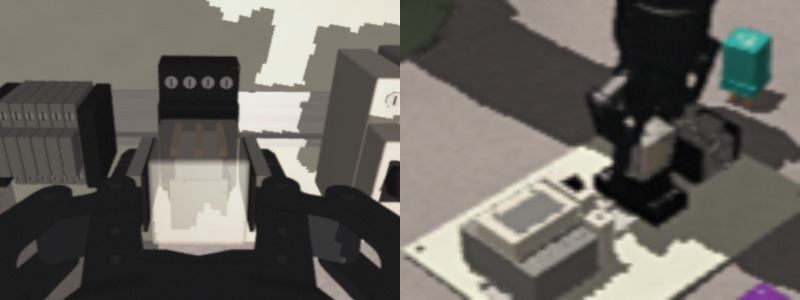

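```bash
python3 - <<'E'
import cv2,numpy as np
a=cv2.imread("pics/w5.png")[190:400,240:400]; b=cv2.imread("pics/a1.png")[50:260,120:280]
cv2.imwrite("pics/cmp1.png",cv2.resize(np.hstack([a,b]),None,fx=2.5,fy=2.5))
E
```

```text
(no output)
```

View pics/cmp1.png

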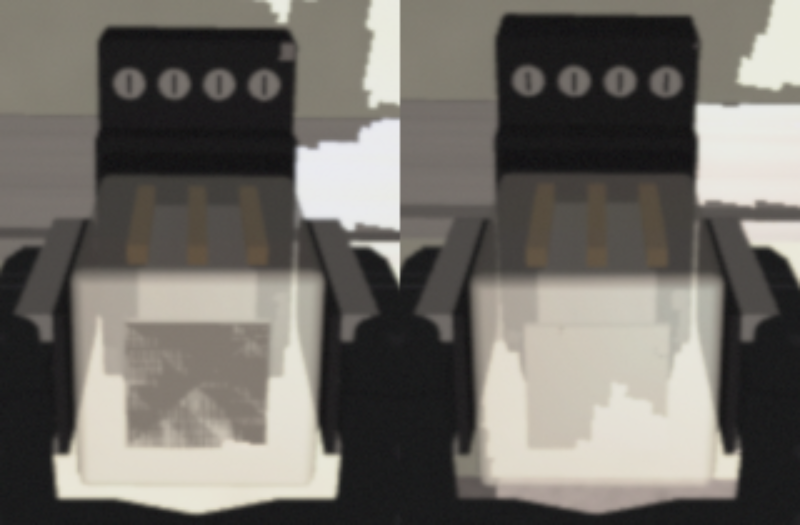

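```bash
cat > nx.py <<'E'
import sys,numpy as np
# from x z th to x z th (board mm/deg, th + = lean to +x)
a=list(map(float,sys.argv[1:7])); t=np.radians(a[2]); n=5
for k in range(1,n+1):
    f=k/n; dx=(a[3]-a[0])*f; dz=(a[4]-a[1])*f
    print("ry %.1f tx %.1f tz %.1f"%(-(a[5]-a[2])*f, dx*np.cos(t)-dz*np.sin(t), -dx*np.sin(t)-dz*np.cos(t)))
E
python3 nx.py 3.1 1 8 -4 3.4 -8
```

```text
ry 3.2 tx -1.5 tz -0.3
ry 6.4 tx -2.9 tz -0.6
ry 9.6 tx -4.4 tz -0.8
ry 12.8 tx -5.9 tz -1.1
ry 16.0 tx -7.4 tz -1.4
```

```bash
python3 -m creep '[{"rx":0,"ry":3.2,"rz":0,"tx":-1.5,"ty":0,"tz":-0.3,"hand":0.4},{"rx":0,"ry":6.4,"rz":0,"tx":-2.9,"ty":0,"tz":-0.6,"hand":0.4},{"rx":0,"ry":9.6,"rz":0,"tx":-4.4,"ty":0,"tz":-0.8,"hand":0.4},{"rx":0,"ry":12.8,"rz":0,"tx":-5.9,"ty":0,"tz":-1.1,"hand":0.4},{"rx":0,"ry":16,"rz":0,"tx":-7.4,"ty":0,"tz":-1.4,"hand":0.4},{"rx":0,"ry":16,"rz":0,"tx":-7.4,"ty":0,"tz":-1.4,"hand":0.4}]' 20; python3 st.py a2; python3 nx.py -4 3.4 -8 4 5 8
```

```text
clock: 5.85
position: [0.4784, 0.0441, 0.0609]
tool_rot: [3.141, -0.14, 0.143]
force: [-3.1, 1.2, -8.4]
grip_width: 0.0352
tilt [-0.   8.  -0.1] d_board mm [-5.6  0.1  2.8] F_board [-2.9  1.6 -8.4] M [0.39 1.09 0.07] w 35.2 t 5.85
ry -3.2 tx 1.6 tz -0.1
ry -6.4 tx 3.3 tz -0.2
ry -9.6 tx 4.9 tz -0.3
ry -12.8 tx 6.5 tz -0.4
ry -16.0 tx 8.1 tz -0.5
```

View pics/a2.png

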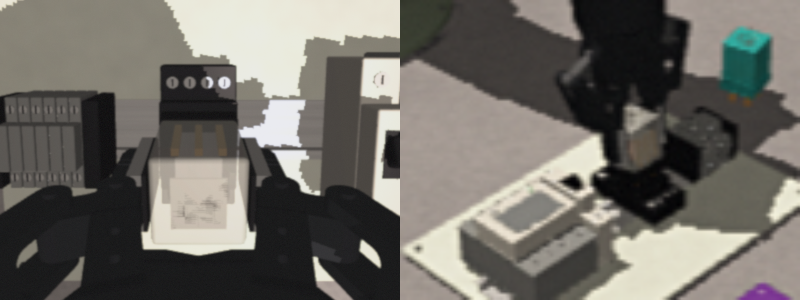

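```bash
python3 -m creep '[{"rx":0,"ry":-3.2,"rz":0,"tx":1.7,"ty":0,"tz":-0.1,"hand":0.4},{"rx":0,"ry":-6.4,"rz":0,"tx":3.4,"ty":0,"tz":-0.2,"hand":0.4},{"rx":0,"ry":-9.6,"rz":0,"tx":5.1,"ty":0,"tz":-0.3,"hand":0.4},{"rx":0,"ry":-12.8,"rz":0,"tx":6.8,"ty":0,"tz":-0.4,"hand":0.4},{"rx":0,"ry":-16,"rz":0,"tx":8.5,"ty":0,"tz":-0.5,"hand":0.4},{"rx":0,"ry":-16,"rz":0,"tx":8.5,"ty":0,"tz":-0.5,"hand":0.4}]' 20; python3 st.py a3; python3 nx.py 4.5 5 8 -4 6.6 -8; python3 - <<'E'
import cv2,numpy as np
L=[cv2.imread(f"pics/a{i}.png")[50:260,120:280] for i in (1,2,3)]
cv2.imwrite("pics/cmp.png",cv2.resize(np.hstack(L),None,fx=1.6,fy=1.6))
E
```

```text
clock: 6.55
position: [0.4874, 0.0453, 0.062]
tool_rot: [-3.14, 0.145, 0.142]
force: [-7.8, 0.8, -2.3]
grip_width: 0.0354
tilt [ 0.1 -8.3  0. ] d_board mm [3.5 0.1 3.9] F_board [-7.6  1.9 -2.3] M [ 0.15  1.39 -0.06] w 35.4 t 6.55
ry 3.2 tx -1.7 tz -0.1
ry 6.4 tx -3.5 tz -0.2
ry 9.6 tx -5.2 tz -0.2
ry 12.8 tx -6.9 tz -0.3
ry 16.0 tx -8.6 tz -0.4
```

View pics/cmp.png

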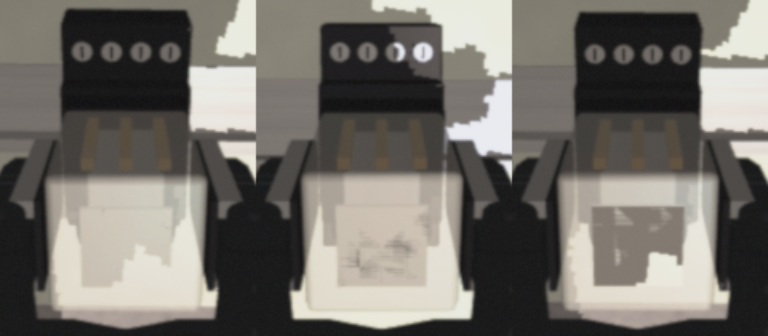

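View pics/a3.png

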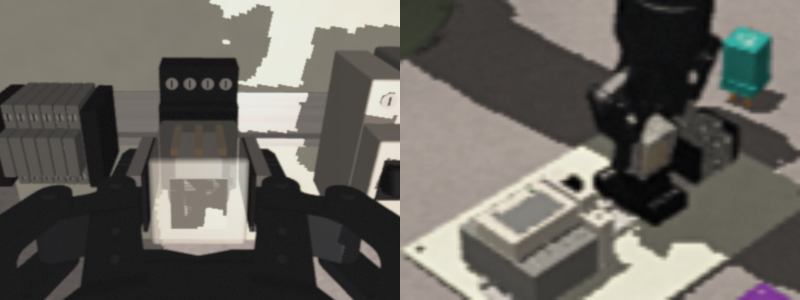

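```bash
python3 -m creep '[{"rx":0,"ry":3.2,"rz":0,"tx":-1.7,"ty":0,"tz":-0.2,"hand":0.4},{"rx":0,"ry":6.4,"rz":0,"tx":-3.4,"ty":0,"tz":-0.4,"hand":0.4},{"rx":0,"ry":9.6,"rz":0,"tx":-5.1,"ty":0,"tz":-0.5,"hand":0.4},{"rx":0,"ry":12.8,"rz":0,"tx":-6.8,"ty":0,"tz":-0.6,"hand":0.4},{"rx":0,"ry":16,"rz":0,"tx":-8.6,"ty":0,"tz":-0.8,"hand":0.4},{"rx":0,"ry":16,"rz":0,"tx":-8.6,"ty":0,"tz":-0.8,"hand":0.4}]' 20; python3 st.py a4; python3 nx.py -4 7 -8 4.7 8.6 8
```

```text
clock: 7.25
position: [0.4789, 0.0442, 0.0647]
tool_rot: [-3.142, -0.14, 0.143]
force: [-2.5, 1.6, -11.4]
grip_width: 0.0357
tilt [ 0.   8.  -0.1] d_board mm [-5.1  0.2  6.6] F_board [ -2.2   1.9 -11.4] M [0.32 0.93 0.07] w 35.7 t 7.25
ry -3.2 tx 1.8 tz -0.1
ry -6.4 tx 3.5 tz -0.1
ry -9.6 tx 5.3 tz -0.2
ry -12.8 tx 7.1 tz -0.3
ry -16.0 tx 8.8 tz -0.4
```

View pics/a4.png

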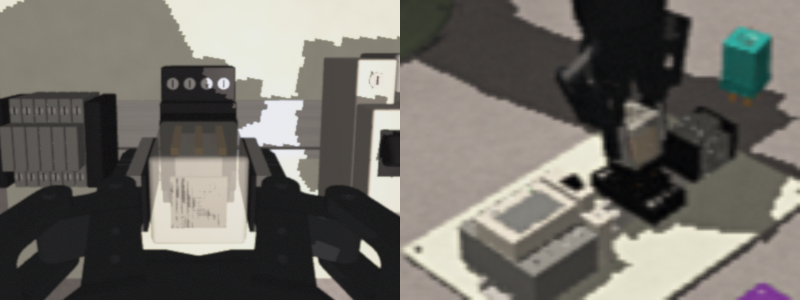

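```bash
python3 -m creep '[{"rx":0,"ry":-3.2,"rz":0,"tx":1.8,"ty":0,"tz":0,"hand":0.4},{"rx":0,"ry":-6.4,"rz":0,"tx":3.5,"ty":0,"tz":-0.1,"hand":0.4},{"rx":0,"ry":-9.6,"rz":0,"tx":5.3,"ty":0,"tz":-0.2,"hand":0.4},{"rx":0,"ry":-12.8,"rz":0,"tx":7.1,"ty":0,"tz":-0.2,"hand":0.4},{"rx":0,"ry":-16,"rz":0,"tx":8.8,"ty":0,"tz":-0.3,"hand":0.4},{"rx":0,"ry":-16,"rz":0,"tx":8.8,"ty":0,"tz":-0.3,"hand":0.4}]' 20; python3 st.py a5; python3 nx.py 4.7 8.5 8 -4.5 10.3 -8
```

```text
clock: 7.95
position: [0.4893, 0.0458, 0.0661]
tool_rot: [-3.14, 0.142, 0.142]
force: [-1.9, 1.9, 8.5]
grip_width: 0.0354
tilt [ 0.1 -8.1  0. ] d_board mm [5.4 0.2 8. ] F_board [-1.7  2.1  8.5] M [ 0.48  0.64 -0.11] w 35.4 t 7.95
ry 3.2 tx -1.9 tz -0.1
ry 6.4 tx -3.7 tz -0.2
ry 9.6 tx -5.6 tz -0.3
ry 12.8 tx -7.5 tz -0.4
ry 16.0 tx -9.4 tz -0.5
```

View pics/a5.png

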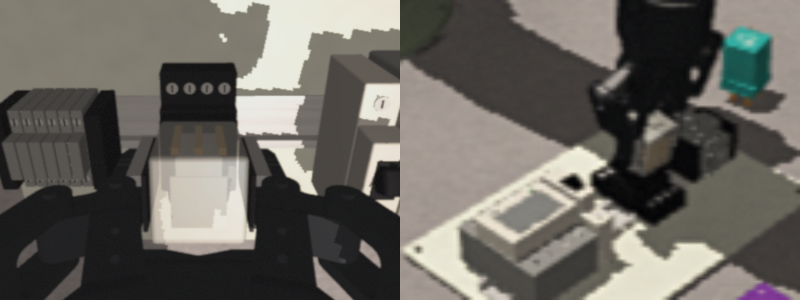

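```bash
python3 -m creep '[{"rx":0,"ry":3.2,"rz":0,"tx":-1.9,"ty":0,"tz":-0.3,"hand":0.4},{"rx":0,"ry":6.4,"rz":0,"tx":-3.7,"ty":0,"tz":-0.5,"hand":0.4},{"rx":0,"ry":9.6,"rz":0,"tx":-5.6,"ty":0,"tz":-0.7,"hand":0.4},{"rx":0,"ry":12.8,"rz":0,"tx":-7.5,"ty":0,"tz":-1,"hand":0.4},{"rx":0,"ry":16,"rz":0,"tx":-9.4,"ty":0,"tz":-1.2,"hand":0.4},{"rx":0,"ry":16,"rz":0,"tx":-9.4,"ty":0,"tz":-1.2,"hand":0.4}]' 20; python3 st.py a6; python3 nx.py -4.5 11 -8 5 12.7 8
```

```text
clock: 8.65
position: [0.479, 0.0444, 0.0693]
tool_rot: [-3.141, -0.143, 0.143]
force: [0.7, 1.6, 1.3]
grip_width: 0.0359
tilt [ 0.   8.2 -0.1] d_board mm [-5.   0.3 11.2] F_board [0.9 1.5 1.3] M [ 0.52 -0.01  0.07] w 35.9 t 8.65
ry -3.2 tx 1.9 tz -0.1
ry -6.4 tx 3.9 tz -0.1
ry -9.6 tx 5.8 tz -0.2
ry -12.8 tx 7.7 tz -0.3
ry -16.0 tx 9.6 tz -0.4
```

View pics/a6.png

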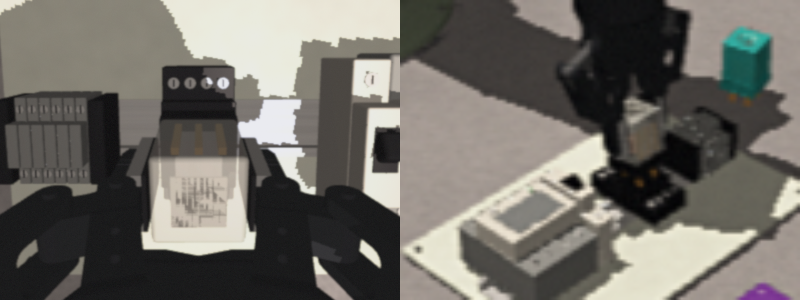

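```bash
python3 -m creep '[{"rx":0,"ry":-3.2,"rz":0,"tx":1.9,"ty":0,"tz":-0.3,"hand":0.4},{"rx":0,"ry":-6.4,"rz":0,"tx":3.8,"ty":0,"tz":-0.5,"hand":0.4},{"rx":0,"ry":-9.6,"rz":0,"tx":5.5,"ty":0,"tz":-0.7,"hand":0.4},{"rx":0,"ry":-12.8,"rz":0,"tx":7.3,"ty":0,"tz":-1,"hand":0.4},{"rx":0,"ry":-14,"rz":0,"tx":8.5,"ty":0,"tz":-1.2,"hand":0.4},{"rx":0,"ry":-14,"rz":0,"tx":8.5,"ty":0,"tz":-1.2,"hand":0.4}]' 20; python3 st.py a7; python3 nx.py 3.7 13.2 6 0 16 0
```

```text
clock: 9.35
position: [0.487, 0.0454, 0.0706]
tool_rot: [-3.14, 0.108, 0.142]
force: [-3.5, 1.9, -0.1]
grip_width: 0.0359
tilt [ 0.1 -6.2 -0. ] d_board mm [ 3.   0.2 12.5] F_board [-3.2  2.4 -0.1] M [0.55 0.8  0.  ] w 35.9 t 9.35
ry 1.2 tx -0.8 tz -0.5
ry 2.4 tx -1.6 tz -1.0
ry 3.6 tx -2.4 tz -1.4
ry 4.8 tx -3.2 tz -1.9
ry 6.0 tx -4.0 tz -2.4
```

View pics/a7.png

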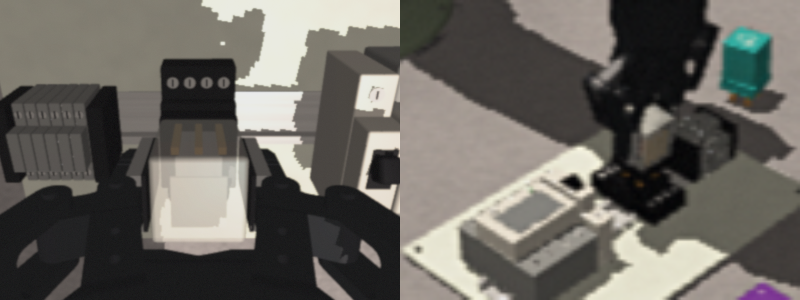

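```bash
python3 -m creep '[{"rx":0,"ry":1.5,"rz":0,"tx":-0.8,"ty":0,"tz":-0.5,"hand":0.4},{"rx":0,"ry":3,"rz":0,"tx":-1.6,"ty":0,"tz":-1,"hand":0.4},{"rx":0,"ry":4.5,"rz":0,"tx":-2.4,"ty":0,"tz":-1.4,"hand":0.4},{"rx":0,"ry":6,"rz":0,"tx":-3.4,"ty":0,"tz":-1.9,"hand":0.4},{"rx":0,"ry":6,"rz":0,"tx":-3.8,"ty":0,"tz":-3.0,"hand":0.4},{"rx":0,"ry":6,"rz":0,"tx":-3.8,"ty":0,"tz":-4,"hand":0.4},{"rx":0,"ry":6,"rz":0,"tx":-3.8,"ty":0,"tz":-5,"hand":0.4}]' 20; python3 st.py a8
```

```text
clock: 10.15
position: [0.4843, 0.0447, 0.0764]
tool_rot: [-3.142, -0.0, 0.142]
force: [-0.3, -0.4, -0.6]
grip_width: 0.036
tilt [ 0.  0. -0.] d_board mm [ 0.3 -0.1 18.3] F_board [-0.3 -0.3 -0.6] M [ 0.02  0.01 -0.  ] w 36.0 t 10.15
```

View pics/a8.png

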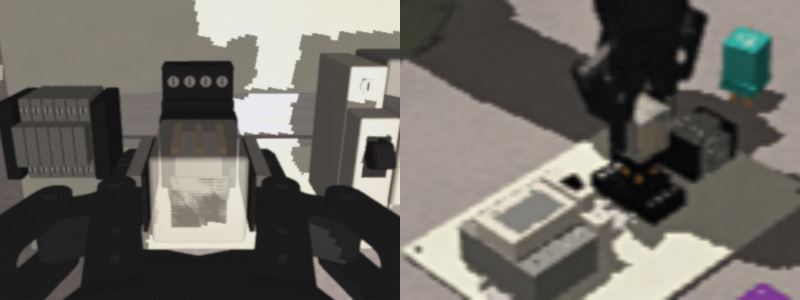

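```bash
python3 -m creep '[{"rx":0,"ry":0,"rz":0,"tx":0,"ty":0,"tz":-5,"hand":0.4},{"rx":0,"ry":0,"rz":0,"tx":0,"ty":0,"tz":-15,"hand":0.4},{"rx":0,"ry":0,"rz":0,"tx":0,"ty":0,"tz":-35,"hand":0.4},{"rx":0,"ry":0,"rz":0,"tx":0,"ty":0,"tz":-60,"hand":0.4},{"rx":0,"ry":0,"rz":0,"tx":0,"ty":0,"tz":-85,"hand":0.4},{"rx":0,"ry":0,"rz":0,"tx":0,"ty":0,"tz":-100,"hand":0.4},{"rx":0,"ry":0,"rz":0,"tx":0,"ty":0,"tz":-104,"hand":0.4}]' 20; python3 st.py a9;  python3 -m creep '[{"rx":0,"ry":0,"rz":0,"tx":-1,"ty":10,"tz":0,"hand":0.4},{"rx":0,"ry":0,"rz":0,"tx":-4,"ty":30,"tz":0,"hand":0.4},{"rx":0,"ry":0,"rz":0,"tx":-7,"ty":60,"tz":0,"hand":0.4},{"rx":0,"ry":0,"rz":0,"tx":-11,"ty":95,"tz":0,"hand":0.4},{"rx":0,"ry":0,"rz":0,"tx":-16,"ty":130,"tz":0,"hand":0.4},{"rx":0,"ry":0,"rz":0,"tx":-20,"ty":165,"tz":0,"hand":0.4},{"rx":0,"ry":0,"rz":0,"tx":-24,"ty":200,"tz":0,"hand":0.4},{"rx":0,"ry":0,"rz":0,"tx":-28,"ty":235,"tz":0,"hand":0.4}]' 20
```

```text
clock: 10.95
position: [0.4847, 0.0448, 0.1823]
tool_rot: [3.141, -0.003, 0.142]
force: [0.4, 0.9, -1.8]
grip_width: 0.0362
tilt [-0.   0.2 -0. ] d_board mm [ 7.000e-01 -1.000e-01  1.242e+02] F_board [ 0.5  0.8 -1.8] M [ 0.01 -0.04  0.01] w 36.2 t 10.95
clock: 11.85
position: [0.4886, -0.1939, 0.1791]
tool_rot: [-3.141, 0.002, 0.142]
force: [0.6, 0.4, -1.6]
grip_width: 0.0356
```

View pics/a9.png

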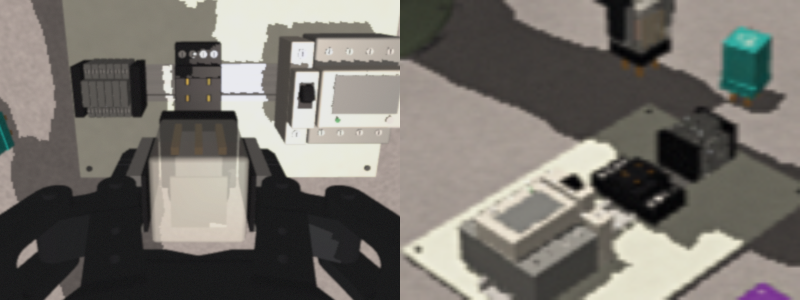

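```bash
python3 -m creep '[{"rx":0,"ry":0,"rz":0,"tx":-4,"ty":30,"tz":0,"hand":0.4},{"rx":0,"ry":0,"rz":0,"tx":-8,"ty":65,"tz":0,"hand":0.4},{"rx":0,"ry":0,"rz":0,"tx":-12,"ty":100,"tz":0,"hand":0.4},{"rx":0,"ry":0,"rz":0,"tx":-16,"ty":135,"tz":0,"hand":0.4},{"rx":0,"ry":0,"rz":0,"tx":-20,"ty":165,"tz":0,"hand":0.4},{"rx":0,"ry":0,"rz":0,"tx":-22,"ty":185,"tz":0,"hand":0.4},{"rx":0,"ry":0,"rz":0,"tx":-23,"ty":193,"tz":0,"hand":0.4},{"rx":0,"ry":0,"rz":0,"tx":-23,"ty":193,"tz":0,"hand":0.4}]' 20; python3 - <<'E'
from workcell import bot, viewer
from fit import *
s=bot.observe(); w=viewer.grab_frame("wrist"); print(s["position"],s["tool_rot"])
cv2.imwrite("pics/b1.png",w["pixels"])
t=np.array([0.4946,-.386,0]); 
uv=proj(w,boxpts(.4946,-.386,-.203,.17,.13,0,.028),s); print(uv.round().tolist())
E
```

```text
clock: 12.65
position: [0.4933, -0.3868, 0.1791]
tool_rot: [-3.141, 0.001, 0.141]
force: [0.1, 0.2, -1.3]
grip_width: 0.0356
[ 0.49329019 -0.38684715  0.17905702] [-3.14066909e+00  1.21144558e-03  1.41044173e-01]
[[349.0, 310.0], [227.0, 270.0], [280.0, 97.0], [417.0, 149.0], [351.0, 324.0], [219.0, 281.0], [276.0, 93.0], [426.0, 150.0]]
```

View pics/b1.png

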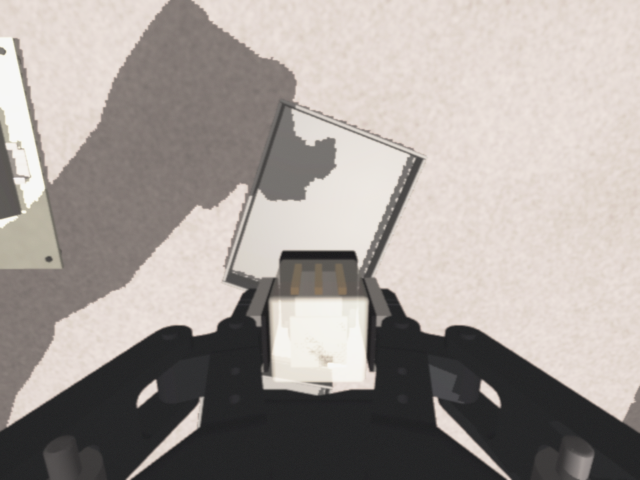

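```bash
python3 -m creep '[{"rx":0,"ry":0,"rz":0,"tx":-2,"ty":0,"tz":15,"hand":0.4},{"rx":0,"ry":0,"rz":0,"tx":-3,"ty":0,"tz":45,"hand":0.4},{"rx":0,"ry":0,"rz":0,"tx":-3,"ty":0,"tz":80,"hand":0.4},{"rx":0,"ry":0,"rz":0,"tx":-3,"ty":0,"tz":110,"hand":0.4},{"rx":0,"ry":0,"rz":0,"tx":-3,"ty":0,"tz":128,"hand":0.4},{"rx":0,"ry":0,"rz":0,"tx":-3,"ty":0,"tz":136,"hand":0.4},{"rx":0,"ry":0,"rz":0,"tx":-3,"ty":0,"tz":138,"hand":0.4},{"rx":0,"ry":0,"rz":0,"tx":-3,"ty":0,"tz":138,"hand":0.4}]' 20; python3 - <<'E'
from workcell import bot, viewer
from h import *
s=bot.observe(); w=viewer.grab_frame("wrist"); p=viewer.grab_frame("scene")
cv2.imwrite("pics/b2.png",np.hstack([w["pixels"][140:440,120:520],cv2.resize(p["pixels"][260:380,120:280],(400,300))]))
E
```

```text
clock: 13.5
position: [0.4916, -0.3863, 0.0428]
tool_rot: [3.141, -0.001, 0.143]
force: [0.1, -0.1, -1.1]
grip_width: 0.0357
```

View pics/b2.png

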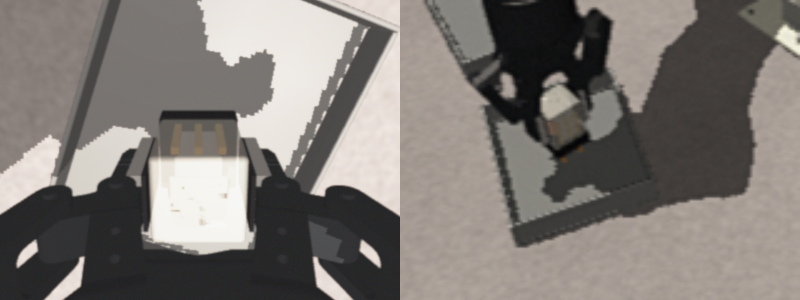

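```bash
python3 -m creep '[{"rx":0,"ry":0,"rz":0,"tx":0,"ty":0,"tz":3,"hand":0.4},{"rx":0,"ry":0,"rz":0,"tx":0,"ty":0,"tz":6,"hand":0.4},{"rx":0,"ry":0,"rz":0,"tx":0,"ty":0,"tz":7,"hand":0.4},{"rx":0,"ry":0,"rz":0,"tx":0,"ty":0,"tz":7,"hand":0.4}]' 20
```

```text
clock: 14.0
position: [0.4911, -0.3866, 0.0351]
tool_rot: [-3.142, 0.0, 0.142]
force: [-0.3, -0.1, 0.4]
grip_width: 0.0357
```

```bash
python3 -m creep '[{"rx":0,"ry":0,"rz":0,"tx":0,"ty":0,"tz":0.5,"hand":0.4},{"rx":0,"ry":0,"rz":0,"tx":0,"ty":0,"tz":1,"hand":0.4},{"rx":0,"ry":0,"rz":0,"tx":0,"ty":0,"tz":1,"hand":0.4}]' 20
```

```text
clock: 14.3
position: [0.4913, -0.3867, 0.0349]
tool_rot: [3.141, -0.0, 0.142]
force: [-4.2, 3.3, 13.0]
grip_width: 0.0355
```

```bash
python3 -m creep '[{"rx":0,"ry":0,"rz":0,"tx":0,"ty":0,"tz":-0.7,"hand":0.4},{"rx":0,"ry":0,"rz":0,"tx":0,"ty":0,"tz":-0.8,"hand":0.4},{"rx":0,"ry":0,"rz":0,"tx":0,"ty":0,"tz":-0.8,"hand":0.4}]' 20; python3 - <<'E'
from workcell import bot, viewer
from h import *
s=bot.observe(); w=viewer.grab_frame("wrist"); p=viewer.grab_frame("scene")
cv2.imwrite("pics/b3.png",np.hstack([w["pixels"][140:440,120:520],cv2.resize(p["pixels"][260:380,120:280],(400,300))]))
E
```

```text
clock: 14.6
position: [0.4913, -0.3867, 0.035]
tool_rot: [3.141, -0.0, 0.142]
force: [-1.4, 1.1, 2.3]
grip_width: 0.036
```

View pics/b3.png

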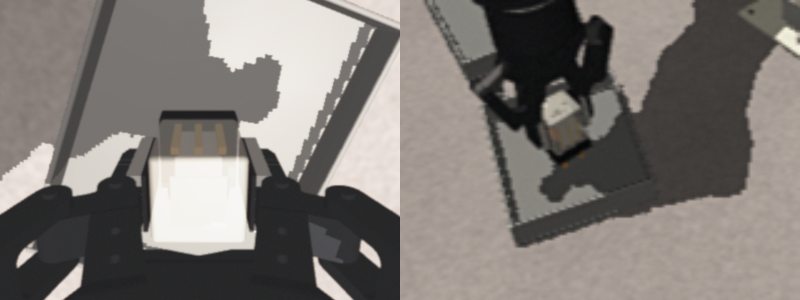

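```bash
python3 -m creep '[{"rx":0,"ry":0,"rz":0,"tx":0,"ty":0,"tz":0,"hand":0.15},{"rx":0,"ry":0,"rz":0,"tx":0,"ty":0,"tz":0,"hand":0.1},{"rx":0,"ry":0,"rz":0,"tx":0,"ty":0,"tz":0,"hand":0.03},{"rx":0,"ry":0,"rz":0,"tx":0,"ty":0,"tz":0,"hand":-0.1},{"rx":0,"ry":0,"rz":0,"tx":0,"ty":0,"tz":0,"hand":-0.25},{"rx":0,"ry":0,"rz":0,"tx":0,"ty":0,"tz":0,"hand":-0.35},{"rx":0,"ry":0,"rz":0,"tx":0,"ty":0,"tz":0,"hand":-0.35}]' 20; python3 - <<'E'
from workcell import bot, viewer
from h import *
s=bot.observe(); w=viewer.grab_frame("wrist"); p=viewer.grab_frame("scene")
cv2.imwrite("pics/b4.png",np.hstack([w["pixels"][140:440,120:520],cv2.resize(p["pixels"][260:380,120:280],(400,300))]))
E
```

```text
clock: 15.4
position: [0.4912, -0.3866, 0.0349]
tool_rot: [-3.142, 0.0, 0.142]
force: [0.2, -0.3, -0.4]
grip_width: 0.0576
```

View pics/b4.png

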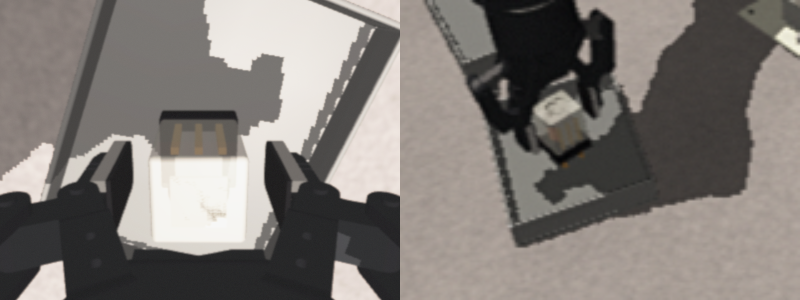

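Relay stands alone between the open fingers (wrist crop about (200,175)). Retreat straight up.

```bash
python3 -m creep '[{"rx":0,"ry":0,"rz":0,"tx":0,"ty":0,"tz":-10,"hand":-0.35},{"rx":0,"ry":0,"rz":0,"tx":0,"ty":0,"tz":-30,"hand":-0.35},{"rx":0,"ry":0,"rz":0,"tx":0,"ty":0,"tz":-65,"hand":-0.35},{"rx":0,"ry":0,"rz":0,"tx":0,"ty":0,"tz":-105,"hand":-0.35},{"rx":0,"ry":0,"rz":0,"tx":0,"ty":0,"tz":-145,"hand":-0.35},{"rx":0,"ry":0,"rz":0,"tx":0,"ty":0,"tz":-185,"hand":-0.35},{"rx":0,"ry":0,"rz":0,"tx":0,"ty":0,"tz":-200,"hand":-0.35},{"rx":0,"ry":0,"rz":0,"tx":0,"ty":0,"tz":-200,"hand":-0.35}]' 20; python3 - <<'E'
from workcell import bot, viewer
from fit import *
s=bot.observe(); w=viewer.grab_frame("wrist"); p=viewer.grab_frame("scene"); t=viewer.grab_frame("top")
cv2.imwrite("pics/c1.png",w["pixels"]);cv2.imwrite("pics/c2.png",p["pixels"]);cv2.imwrite("pics/c3.png",t["pixels"])
a=np.load("top1.npz"); c=np.load("scene1.npz")
for nm,old,new,ts in (("top",a,t,("board","meter","mug","screwdriver","tray")),("scene",c,p,("board","meter","mug","screwdriver","tray"))):
    for k in ts: print(nm,k,[(round(r["score"],2),np.round(r["bbox"]).tolist()) for r in viewer.outline_of(k,new)[:2]])
d=cv2.absdiff(t["pixels"],a["pixels"]); cv2.imwrite("pics/c4.png",np.clip(d.astype(int)*3,0,255).astype(np.uint8))
E
```

```text
clock: 16.3
position: [0.492, -0.3872, 0.2383]
tool_rot: [3.138, -0.003, 0.142]
force: [-0.4, 0.3, 0.0]
grip_width: 0.0574
top board [(0.68, [232.0, 205.0, 394.0, 325.0])]
top meter [(0.71, [108.0, 248.0, 160.0, 328.0]), (0.5, [230.0, 203.0, 392.0, 327.0])]
top mug [(0.8, [368.0, 97.0, 405.0, 155.0])]
top screwdriver [(0.62, [232.0, 101.0, 236.0, 185.0])]
top tray [(0.85, [466.0, 196.0, 531.0, 280.0]), (0.62, [467.0, 315.0, 546.0, 405.0])]
scene board [(0.55, [258.0, 223.0, 382.0, 296.0]), (0.51, [175.0, 296.0, 198.0, 326.0])]
scene meter [(0.43, [155.0, 284.0, 224.0, 357.0])]
scene mug [(0.84, [304.0, 308.0, 342.0, 367.0])]
scene screwdriver [(0.57, [407.0, 268.0, 463.0, 320.0])]
scene tray [(0.97, [127.0, 242.0, 196.0, 294.0]), (0.81, [153.0, 286.0, 225.0, 360.0])]
```

View pics/c1.png

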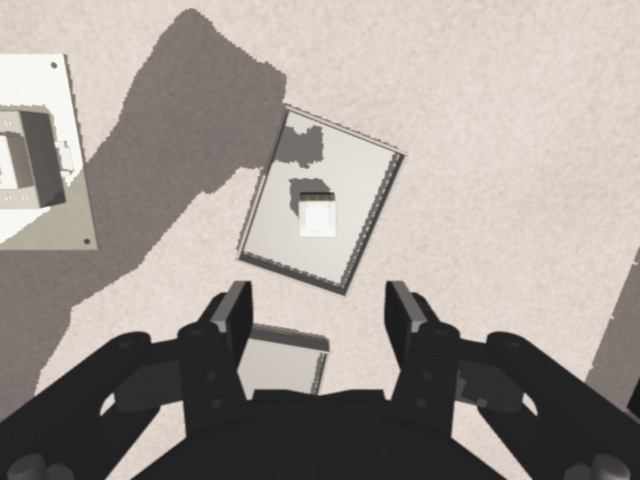

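View pics/c2.png

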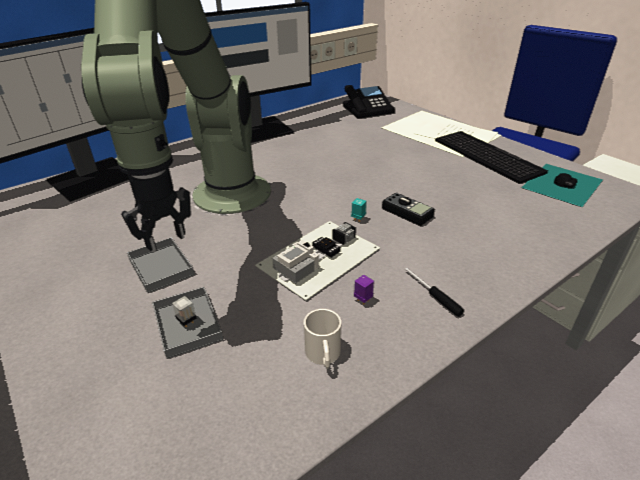

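View pics/c4.png

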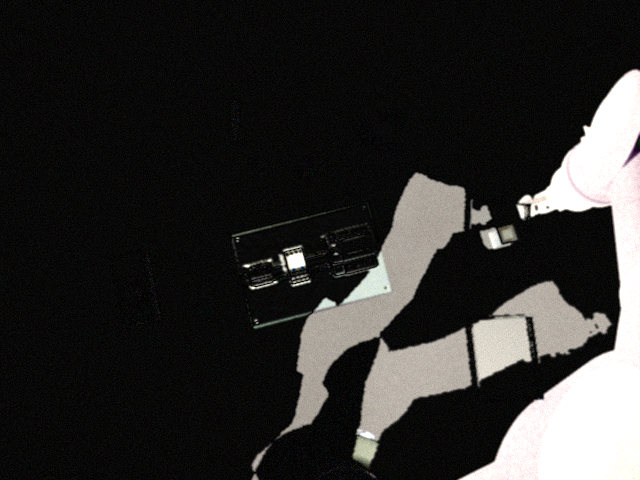

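```bash
python3 - <<'E'
import cv2,numpy as np
a=np.load("top1.npz")["pixels"]; b=cv2.imread("pics/c3.png")
def ecc(x0,y0,x1,y1):
    A=cv2.cvtColor(a,6)[y0:y1,x0:x1].astype(np.float32);B=cv2.cvtColor(b,6)[y0:y1,x0:x1].astype(np.float32)
    W=np.eye(2,3,dtype=np.float32); c,W=cv2.findTransformECC(A,B,W,cv2.MOTION_EUCLIDEAN,(3,200,1e-6),None,3); 
    ctr=np.array([(x1-x0)/2,(y1-y0)/2,1]); return c,(W@ctr-ctr[:2]).round(2),np.degrees(np.arctan2(W[1,0],W[0,0])).round(2)
print("board L",ecc(225,195,285,335)); print("psu",ecc(320,218,390,272))
print("meter",ecc(100,240,170,335)); print("mug",ecc(355,90,415,160)); print("tray",ecc(455,185,475,290))
E
```

```text
board L (0.9784870505854265, array([0.38, 1.84]), np.float32(-0.68))
psu (0.7974998988857998, array([-0.05,  0.72]), np.float32(-0.08))
meter (0.9998082321828191, array([-0.  , -0.01]), np.float32(-0.01))
mug (0.9998266470063433, array([0.01, 0.01]), np.float32(0.02))
tray (0.6774548316482254, array([ 0.39, -0.49]), np.float32(1.3))
```

```bash
python3 -c "
from workcell import bot
print(bot.job_done(), bot.observe()['clock'])"
```

```text
the job is handed in; nothing more can be done
the job is handed in; nothing more can be done
```

The relay is out of its socket and standing on its blades in the far grey tray. I handed the job in at about 16.5 s of the 61 s.

- **Extraction:** I pinched the relay at 20 N on its faces along the rail. I rocked it about 8° each way for seven half-swings, raising it a little each time. In the readings I took after each swing, the sideways force was at most about 8 N and the upward pull at most about 11 N. Wrist force read almost zero before the straight lift.
- **Placing:** The blades touched the tray floor with about 13 N. I eased that off, opened the fingers and drew straight up.
- **Final pictures:** The relay is upright near the middle of the tray, the socket is empty, and the gripper is clear of everything. The meter and mug have not moved (0.0 pixels in the top view). I checked the screwdriver only by its outline and a before/after difference picture, which showed no clear change.

**Not perfect:** The board did not stay exactly in place. Comparing the top view before and after puts the slide at roughly 1.5 mm at the power-supply end and up to 4 mm at the terminal end, with a turn of about half a degree or less. I saw no tipping. I did not try to push it back.

The cover's condition was only checked by eye, and the grip force was never measured directly. The fit for the far tray's own position was too poor to say whether it moved by a pixel.

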